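Switch on the shop speaker against its back stop

ROBOT

A 6-joint arm with a two-finger parallel gripper is mounted at the origin on the work surface; the furniture and walls round the work are solid. World frame = base frame: x ahead of the robot, y to its left, z up, the work surface at z = 0. Lengths are in m, angles in rad, forces in N, time in s.
With the tool pointing down it reaches from about 0.35 to 0.85 m from the base axis. Payload 8.1 kg.
Tool frame: the origin (TCP) lies midway between the tips of the shut fingers; the grasp point (between the pads) lies 19 mm behind it; z points along the fingers, y is the line along which they close (so a half turn about z gives the same grasp; the last joint's range is limited). The gripper opens to 93 mm and grips with 3 to 60 N. Pads are 15 mm wide; open, the fingers measure 128 mm over their backs; the gripper's body (75 mm by 188 mm) begins 65 mm behind the grasp point.
Start: joints at [1.16, 0.13, 1.488, -0, 1.523, -0.085], TCP at [0.192, 0.568, 0.219] pointing down, gripper open.
Joint ranges: [-2.96, 2.96], [-0.89, 2.26], [0.02, 2.5], [-1.34, 4.48], [0, 2.73], [-2.66, 2.66]. Speed limits (rad/s): [2.39, 2.39, 2.79, 3.14, 3.14, 3.14].

INTERFACE

Orientations are given as a rotation vector (axis times angle).
In Python, from plant import read_state, read_camera, camera_model, close_job gives the robot as it stands. The module is installed in compiled form; this text tells all that it offers.
- The arm moves only by the tool carry_out, never from a script. Its argument "moves" is a list of rows, each an object of numbers: "jaw": the finger opening in m, from 0 to 0.093; "dx", "dy", "dz": the shift along the tool's x, y, z in m; "yaw": the turn about the tool's z in rad. In form: [{"jaw": .., "dx": .., "dy": .., "dz": .., "yaw": ..}, ...]. A call has 1 to 8 rows; each row shifts and turns the commanded pose from where the row before left it, along the tool's axes as they then stand; what a row does not reach is not made up. A row lasts 1/8 s, in which the tool goes at most 62.5 mm and 10.7 degrees, less where a joint would pass 70% of its speed; a pose out of reach is approached as far as the arm can. A call is refused whole if a number of a shift passes 0.0625 or a number of a turn 0.188, either way. A call with a gripper value outside its range is refused whole. The fingers move at their own pace and stop on an object; "grip_force" is the grip in N (left out, the last holds). Time passes only in rows, so rows that do not move let the fingers close. It gives the time, the measured TCP pose, the force, the opening and the grip force at its end, in the units of the state.
- read_state(): the state, without advancing time (a new reading comes with each control period).
- read_camera(name): name is "scene" or "top"; returns the picture (400x640x3 uint8, red, green, blue); there is no depth.
- camera_model(name): a dict with "camera_matrix" (3x3 intrinsics, pixels), "view" (4x4, takes a point from world to camera coordinates). Camera axes: x right, y up, looking along -z (the intrinsics and any distortion apply to the point x, -y, -z); pixel columns grow to the right and rows downward; lengths in m; the calibration is good to about 2 mm. A picture is of the moment at which its call begins. camera_model takes no time and is no camera call.
- close_job(): hands the job in; it is judged then, once.
The state is a dict: "t": time; "q": joint angles; "dq": joint speeds; "joint_torque": joint torques, N m; "tool_pos": TCP position; "orientation": TCP orientation; "force": force on the tool from outside, world axes, zero at the start; "wrist_torque": the same for the moment, N m; "opening": finger opening in m; "gripper_force": force on a finger pad.
Only numpy, scipy, OpenCV 4.12 (cv2) and the standard library are available. Lean on these libraries where they do the work, as an engineer would, in place of code of your own. Each camera call takes 0.05 s, during which the arm holds its last target. There are 200 camera calls.

TASK

Bring the little wooden speaker over to the upright wooden back stop, set it down gently (do not let go of it in the air) and leave it standing with its whole back flat against the front of the board, switch facing away from the board. Then, with the board taking the push, press the speaker's round front switch all the way in - it stays in - and come away leaving the speaker upright against the board. Do not press the switch before the speaker is against the board, and leave the other things on the table where they are.

Things in the scene. Friction and masses are not known exactly. Their poses are not given: they have to be found in the camera images.
- stop: Fixed upright back stop of pale wood, screwed to the table: board 160 mm wide (y), 90 mm high, 18 mm thick, with two gussets behind. Origin: foot of the middle of its front face, at table height; x points horizontally into the board (the way to push), y along the board, z up. The board occupies x 0 to 18 mm, the gussets x up to 51 mm, y -80 to 80 mm. The speaker goes in front, at negative x.
- speaker: Loose box speaker in brown wood with a black front, 120 mm deep (x), 64 mm wide (y), 85 mm high, 0.2 to 0.43 kg. Origin: centre of its underside; x points from its front (x = -60 mm, with the switch) to its flat plain back (x = +60 mm), z up. Grip it across its 64 mm width, from above. On the bare table it slides at a push of about 1 to 3 N.
- speaker_back (a point): Foot of the middle of the speaker's back face, 60 mm behind its origin; axes as the speaker's.
- switch_face (a point): Middle of the outer end of the round metal push switch on the speaker's front: 30 mm across, axis horizontal, 58 mm above the speaker's underside; its end stands 15 mm proud of the front when out and 5 mm when fully in; pushed in along the speaker's +x. Axes as the speaker's.
- switch (a joint): Travel of the switch, m: 0 out, 0.010 fully in. It has no spring: it moves at a push of about 9 N (more than the speaker's grip on the table) and stays where it is left.
- gift_box: dark patterned gift box with a ribbon, 90 x 132 x 88 mm; loose, to be left alone. Origin: centre of its underside.
- house: small pale pottery house, 40 x 48 x 87 mm; loose, to be left alone. Origin: centre of its underside.
- candle: candle in a flower-painted pot, 98 mm across, 100 mm high; loose, to be left alone. Origin: centre of its underside.
- soap: speckled boxed soap lying flat, 56 x 85 x 30 mm; loose, to be left alone. Origin: centre of its underside.
- tape: roll of brown tape lying flat, 93 mm across, 48 mm high; loose, to be left alone. Origin: centre of its underside.
Not all that is in view belongs to the job. Leave any green or purple look-alike of the speaker alone.

How it is judged:
By the outcome, as a careful person would: the job done as asked, in the order asked, and still so for the second after the job is handed in, with the robot touching nothing.
It also fails if it takes over 51 s, if anything falls off the work surface, if the arm or the gripper's body presses on something with over 40 N, if the wrist force passes 120 N, or if a joint passes its speed limit or range.

## Working session

There is one attempt and no reset: what is moved stays moved. The work goes in short steps, Python scripts to look and compute and a tool call to move; the robot and the scene stay as the last step left them, time stands still between calls to the robot, and variables do not carry over. Pictures are saved under pics/ and viewed, at most 10 in all, crops included, and the job is handed in when it is done.

Besides the shell and the picture viewer there is one more tool, called after "Call:" by a JSON object that holds its "op" and its "data", one argument or row to a line. carry_out: Moves the arm, as the interface text tells. Its arguments: {"type":"object","properties":{"moves":{"type":"array","items":{"type":"object","properties":{"jaw":{"type":"number"},"dx":{"type":"number"},"dy":{"type":"number"},"dz":{"type":"number"},"yaw":{"type":"number"}}}},"grip_force":{"type":"number"}},"required":["moves"]}

```bash
mkdir -p pics
python3 - <<'E'
from plant import *
import cv2
for n in("scene","top"):
    cv2.imwrite(f"pics/{n}0.png",read_camera(n)[:,:,::-1]); print(camera_model(n))
print(read_state())
E
```

```text
{'camera_matrix': array([[507.63726519,   0.        , 318.54735109],
       [  0.        , 507.63726519, 197.57697484],
       [  0.        ,   0.        ,   1.        ]]), 'view': array([[ 0.29124476, -0.95661949, -0.00745911, -0.09035727],
       [ 0.79153643,  0.23659133,  0.56346662, -0.39333085],
       [-0.53725839, -0.17001086,  0.82610516, -1.63043101],
       [ 0.        ,  0.        ,  0.        ,  1.        ]])}
{'camera_matrix': array([[369.64126108,   0.        , 322.27484944],
       [  0.        , 369.64126108, 204.71368257],
       [  0.        ,   0.        ,   1.        ]]), 'view': array([[-1.58836230e-02, -9.99873483e-01,  8.53043512e-04,
         6.47089625e-02],
       [ 9.70095267e-01, -1.52039031e-02,  2.42247835e-01,
        -4.59329094e-01],
       [-2.42204217e-01,  4.67530675e-03,  9.70214027e-01,
        -1.02232647e+00],
       [ 0.00000000e+00,  0.00000000e+00,  0.00000000e+00,
         1.00000000e+00]])}
{'t': 0.1, 'q': array([ 1.15958606e+00,  1.31047666e-01,  1.48917029e+00, -2.65785089e-05,
        1.52301156e+00, -8.53792128e-02]), 'dq': array([-0.00075563, -0.00171593, -0.00350491,  0.00064864,  0.00051181,
       -0.00091553]), 'joint_torque': array([ 1.80401224e-03, -5.61340570e+01, -4.93096519e+01,  7.71089201e-02,
        2.91980035e-02, -6.60604746e-05]), 'tool_pos': array([0.19182737, 0.56796445, 0.21771509]), 'orientation': array([-5.09489939e-01, -3.09962135e+00,  2.50226616e-03]), 'force': array([-0.1219413 , -0.43763588,  0.01321186]), 'wrist_torque': array([-0.00261621, -0.01545536,  0.01796096]), 'gripper_force': 0.0, 'opening': 0.09315460694467778}
```

View pics/scene0.png

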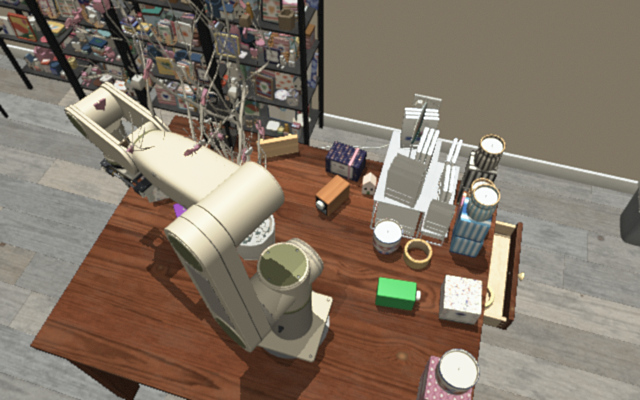

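View pics/top0.png

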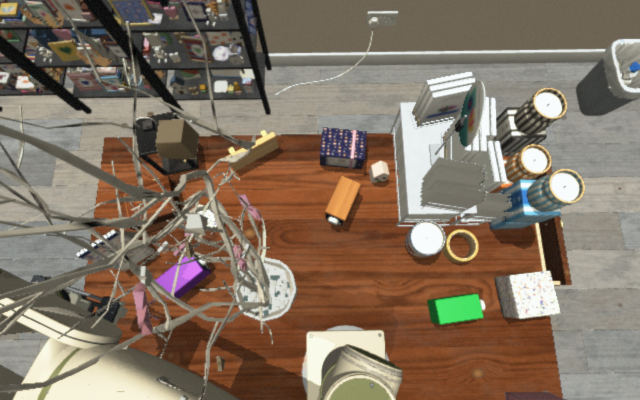

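The scene view shows the brown speaker at about (333,197) with its switch at (321,205), and the stop at about (280,147). In the top view the speaker is at (343,200) with its switch at the lower end (333,220), and the stop is at (255,152). A potted tree stands at (265,285). I'll crop in and measure next.

```bash
cat > h.py <<'E'
import numpy as np, cv2
from plant import *
def ray(n,u,v):
    m=camera_model(n);K=m["camera_matrix"];V=m["view"]
    d=np.linalg.inv(K)@[u,v,1]; d=np.array([d[0],-d[1],-d[2]])
    return -V[:3,:3].T@V[:3,3], V[:3,:3].T@d
def onz(n,u,v,z):
    c,d=ray(n,u,v); return c+d*(z-c[2])/d[2]
def two(p,q):
    c,d=ray("top",*p);e,f=ray("scene",*q)
    s,t=np.linalg.lstsq(np.c_[d,-f],e-c,rcond=None)[0]
    return (c+s*d+e+t*f)/2, np.linalg.norm(c+s*d-e-t*f)
def proj(n,P):
    m=camera_model(n);p=m["view"]@[*P,1];k=m["camera_matrix"]@[p[0],-p[1],-p[2]];return k[:2]/k[2]
E
python3 - <<'E'
from h import *
a=cv2.imread("pics/top0.png")[120:240,210:410];b=cv2.imread("pics/scene0.png")[120:225,240:400]
a=cv2.resize(a,(800,480),interpolation=2);b=cv2.resize(b,(800,525),interpolation=2)
cv2.imwrite("pics/a.png",a);cv2.imwrite("pics/b.png",b)
for p in [(265,285),(248,285),(295,290)]: print(onz("top",*p,0.1))
E
```

```text
[0.23230937 0.21306862 0.1       ]
[0.23302437 0.25815259 0.1       ]
[0.21811816 0.13347453 0.1       ]
```

View pics/a.png

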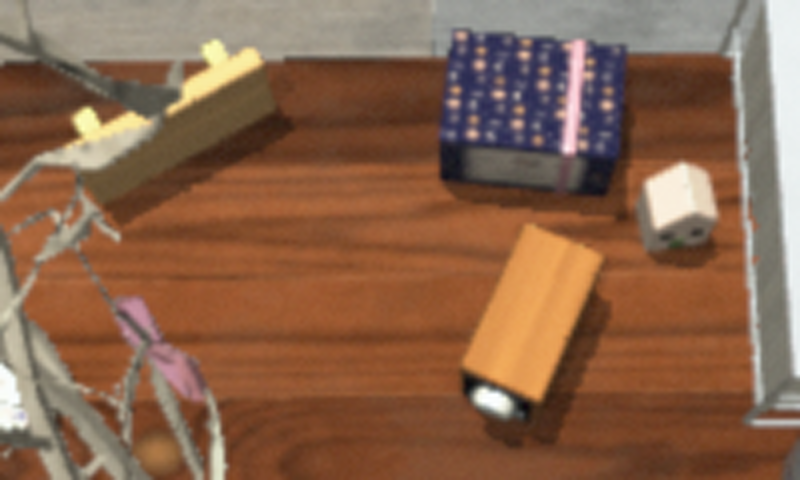

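View pics/b.png

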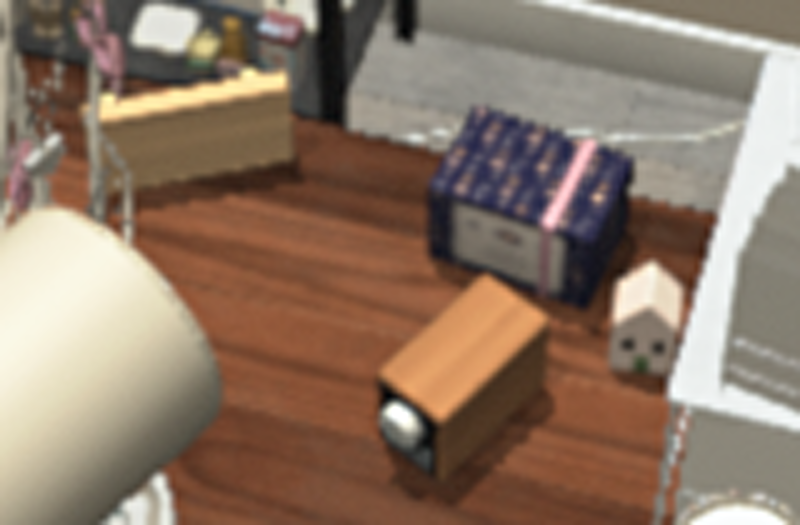

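Crop a (top view, 4x) shows the speaker's top corners at (530,225), (603,258), (541,404) and (463,364), and the board's front face from (108,207) to (277,105) at its foot. In crop b (scene, 5x) the face corners are (98,122), (290,85), (295,163) and (105,190). Branches overhang the stop's left end.

Run:
```python
from h import *
np.set_printoptions(precision=4,suppress=True)
A=lambda x,y:((x+.5)/4-.5+210,(y+.5)/4-.5+120)
B=lambda x,y:((x+.5)/5-.5+240,(y+.5)/5-.5+120)
S=[onz("top",*A(*p),.085)for p in[(530,225),(603,258),(541,404),(463,364)]]
S2=[onz("scene",*B(*p),.085)for p in[(487,277),(548,322),(440,420),(380,377)]]
for S in(S,S2):
    S=np.array(S);print(S[:,:2],np.linalg.norm(np.roll(S,-1,0)-S,axis=1),S.mean(0))
    d=(S[0]+S[1]-S[2]-S[3]);print("yaw",np.arctan2(d[1],d[0]))
print("stop")
for n,F,L in(("top",A,[((108,207),0),((277,105),0),((262,72),.09)]),("scene",B,[((98,122),.09),((290,85),.09),((295,163),0),((105,190),0)])):
    for p,z in L: print(n,onz(n,*F(*p),z))
print(two(A(262,72),B(290,85)),two(A(277,105),B(295,163)),two(A(108,207),B(105,190)))
# blue mask of gift box, house etc. coarse
for nm,p,z in(("giftL",(440,180),0),("giftR",(610,192),0),("house",(680,250),0)):print(nm,onz("top",*A(*p),z))
```

```text
[[ 0.5383 -0.0012]
 [ 0.5125 -0.0531]
 [ 0.4061 -0.0051]
 [ 0.4358  0.0491]] [0.0579 0.1167 0.0618 0.1142] [ 0.4732 -0.0026  0.085 ]
yaw -0.43957533747679295
[[ 0.5406 -0.0008]
 [ 0.5143 -0.0539]
 [ 0.4107 -0.0033]
 [ 0.4337  0.0478]] [0.0593 0.1153 0.056  0.1175] [ 0.4748 -0.0025  0.085 ]
yaw -0.44073942204375044
stop
top [0.5867 0.3249 0.    ]
top [0.6708 0.1931 0.    ]
top [0.6587 0.1938 0.09  ]
scene [0.5941 0.3216 0.09  ]
scene [0.6709 0.1932 0.09  ]
scene [0.6679 0.1919 0.    ]
scene [0.5988 0.3274 0.    ]
(array([0.6487, 0.1879, 0.1152]), np.float64(0.0060885208819617355)) (array([ 0.6741,  0.1942, -0.008 ]), np.float64(0.00030863550077255935)) (array([0.5762, 0.3166, 0.0308]), np.float64(0.0019500024858567484))
giftL [0.6051 0.0635 0.    ]
giftR [ 0.593  -0.0705  0.    ]
house [ 0.5443 -0.1231  0.    ]
```

Run:
```python
from h import *
a=cv2.imread("pics/scene0.png")[0:290,60:330]
cv2.imwrite("pics/c.png",cv2.resize(a,None,fx=2,fy=2,interpolation=2))
```

```text
(no output)
```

View pics/c.png

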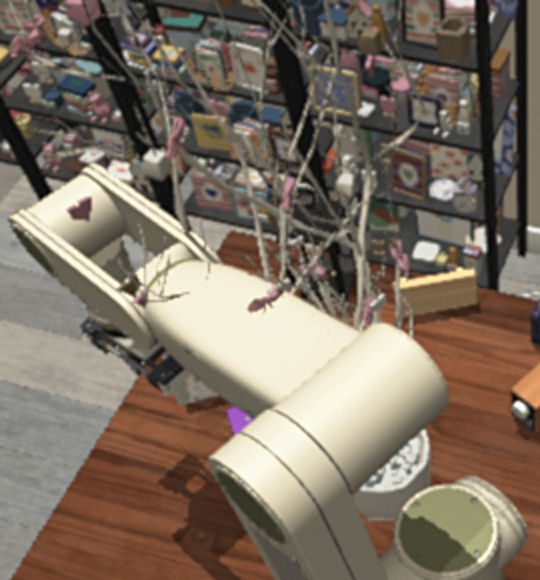

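The two views agree on the speaker: centre (0.474, -0.0025), yaw -0.44. The stop's front centre is about (0.633, 0.259), yaw 0.50. Crop c shows the branches reaching all round the arm, so I'll start with small moves and watch the torques.

Call:
{"op": "carry_out", "data": {
  "moves": [
    {"dx": -0.03,"dy": -0.008},
    {"dx": -0.04,"dy": -0.01},
    {"dx": 0}
  ]
}}

```text
invalid input at $.moves[0]: expected keys jaw, dx, dy, dz, yaw
```

```bash
python3 -c "
from plant import *
s=read_state();print(s['q'],s['joint_torque'],s['tool_pos'],s['force'])"
```

```text
[ 1.15958606e+00  1.31047666e-01  1.48917029e+00 -2.65785089e-05
  1.52301156e+00 -8.53792128e-02] [ 1.80401224e-03 -5.61340570e+01 -4.93096519e+01  7.71089201e-02
  2.91980035e-02 -6.60604746e-05] [0.19182737 0.56796445 0.21771509] [-0.1219413  -0.43763588  0.01321186]
```

Call:
{"op": "carry_out", "data": {
  "moves": [
    {"jaw": 0.093,"dx": -0.03,"dy": -0.008,"dz": 0,"yaw": 0},
    {"jaw": 0.093,"dx": -0.04,"dy": -0.01,"dz": 0,"yaw": 0},
    {"jaw": 0.093,"dx": 0,"dy": 0,"dz": 0,"yaw": 0}
  ]
}}

```text
t: 0.48
tool_pos: [0.2544, 0.5275, 0.2181]
orientation: [0.514, 3.099, -0.002]
force: [-0.1, -0.3, 0.5]
opening: 0.0929
gripper_force: 0.0
```

```bash
python3 -c "
from plant import *
s=read_state();print(s['q'],s['joint_torque'],s['tool_pos'],s['force'])"
```

```text
[ 1.03429945e+00  9.31469545e-02  1.52922399e+00 -7.12613407e-04
  1.52022693e+00 -2.07726931e-01] [-1.53397981e+00 -5.41985464e+01 -4.90522814e+01 -3.78118325e-01
  5.41150966e-02 -6.30616285e-01] [0.25443689 0.52750175 0.21809639] [-0.10395118 -0.27975926  0.48140163]
```

Call:
{"op": "carry_out", "data": {
  "moves": [
    {"jaw": 0.093,"dx": -0.048,"dy": -0.012,"dz": 0,"yaw": 0},
    {"jaw": 0.093,"dx": -0.048,"dy": -0.012,"dz": 0,"yaw": 0},
    {"jaw": 0.093,"dx": -0.048,"dy": -0.012,"dz": 0,"yaw": 0},
    {"jaw": 0.093,"dx": -0.048,"dy": -0.012,"dz": 0,"yaw": 0},
    {"jaw": 0.093,"dx": 0,"dy": 0,"dz": 0,"yaw": 0}
  ]
}}

```text
t: 1.1
tool_pos: [0.4211, 0.4205, 0.2181]
orientation: [-0.515, -3.099, 0.001]
force: [-1.7, 0.7, 0.0]
opening: 0.0927
gripper_force: 0.0
```

```bash
python3 -c "
from plant import *
s=read_state();print(s['q'],s['joint_torque'],s['tool_pos'],s['force'])"
```

```text
[ 6.98811810e-01  1.17953949e-01  1.50262374e+00 -4.33938448e-04
  1.52165784e+00 -5.42357144e-01] [ -2.37868622 -55.11100173 -49.58068728  -0.50798044  -0.08097815
  -0.73339719] [0.42105222 0.42045438 0.21811711] [-1.67268918  0.65883863  0.00472087]
```

Call:
{"op": "carry_out", "data": {
  "moves": [
    {"jaw": 0.093,"dx": -0.04,"dy": -0.033,"dz": 0,"yaw": 0},
    {"jaw": 0.093,"dx": -0.04,"dy": -0.033,"dz": 0,"yaw": 0},
    {"jaw": 0.093,"dx": -0.04,"dy": -0.033,"dz": 0,"yaw": 0},
    {"jaw": 0.093,"dx": -0.04,"dy": -0.033,"dz": 0,"yaw": 0},
    {"jaw": 0.093,"dx": -0.042,"dy": -0.032,"dz": 0,"yaw": 0}
  ]
}}

```text
t: 1.72
tool_pos: [0.5578, 0.2023, 0.2185]
orientation: [-0.507, -3.1, -0.001]
force: [0.3, 0.2, -0.6]
opening: 0.0927
gripper_force: 0.0
```

Call:
{"op": "carry_out", "data": {
  "moves": [
    {"jaw": 0.093,"dx": 0.004,"dy": -0.055,"dz": 0,"yaw": 0},
    {"jaw": 0.093,"dx": 0.004,"dy": -0.055,"dz": 0,"yaw": 0},
    {"jaw": 0.093,"dx": 0.004,"dy": -0.055,"dz": 0,"yaw": 0},
    {"jaw": 0.093,"dx": 0.004,"dy": -0.054,"dz": 0,"yaw": 0},
    {"jaw": 0.093,"dx": 0,"dy": 0,"dz": 0,"yaw": 0.11},
    {"jaw": 0.093,"dx": 0,"dy": 0,"dz": 0,"yaw": 0}
  ]
}}

```text
t: 2.48
tool_pos: [0.4725, 0.0004, 0.2187]
orientation: [0.679, 3.067, 0.001]
force: [-0.4, -0.7, -0.4]
opening: 0.0933
gripper_force: 0.0
```

```bash
cat > st.py <<'E'
from h import *
from scipy.spatial.transform import Rotation as Ro
np.set_printoptions(precision=4,suppress=True)
s=read_state();R=Ro.from_rotvec(s['orientation']).as_matrix()
print(s['t'],s['q'],s['joint_torque'],'F',s['force']);print(s['tool_pos'],'xt',R[:,0],'yt',R[:,1],'yang',np.arctan2(R[1,1],R[0,1]))
E
python3 st.py
```

```text
2.475 [-0.1082 -0.2214  1.8293  0.0007  1.5336 -1.2435] [ -0.9602 -38.136  -48.9849  -0.0799   0.1111   1.1327] F [-0.3807 -0.7086 -0.356 ]
[0.4725 0.0004 0.2187] xt [-0.9066  0.4219  0.0001] yt [0.4219 0.9066 0.0007] yang 1.1352690639697267
```

Call:
{"op": "carry_out", "data": {
  "moves": [
    {"jaw": 0.093,"dx": 0,"dy": -0.002,"dz": 0.05,"yaw": 0},
    {"jaw": 0.093,"dx": 0,"dy": 0,"dz": 0.05,"yaw": 0},
    {"jaw": 0.093,"dx": 0,"dy": 0,"dz": 0.04,"yaw": 0},
    {"jaw": 0.093,"dx": 0,"dy": 0,"dz": 0.034,"yaw": 0},
    {"jaw": 0.093,"dx": 0,"dy": 0,"dz": 0,"yaw": 0},
    {"jaw": 0.075,"dx": 0,"dy": 0,"dz": 0,"yaw": 0}
  ],
  "grip_force": 25
}}

```text
t: 3.22
tool_pos: [0.4728, -0.0014, 0.0459]
orientation: [0.675, 3.067, 0.0]
force: [1.5, 0.5, 0.3]
opening: 0.0869
gripper_force: 0.0
```

Call:
{"op": "carry_out", "data": {
  "moves": [
    {"jaw": 0.05,"dx": 0,"dy": 0,"dz": 0,"yaw": 0},
    {"jaw": 0.05,"dx": 0,"dy": 0,"dz": 0,"yaw": 0},
    {"jaw": 0.05,"dx": 0,"dy": 0,"dz": 0,"yaw": 0},
    {"jaw": 0.05,"dx": 0,"dy": 0,"dz": 0,"yaw": 0}
  ],
  "grip_force": 25
}}

```text
t: 3.72
tool_pos: [0.4735, -0.0018, 0.0462]
orientation: [0.678, 3.064, 0.002]
force: [1.7, 3.5, 6.5]
opening: 0.0639
gripper_force: 25.0
```

```bash
python3 st.py
```

```text
3.725 [-0.1129 -0.058   2.0097  0.0011  1.1867 -1.2483] [ -2.0096 -37.652  -40.3139  -1.4554   0.2627   0.0128] F [1.6732 3.5041 6.5463]
[ 0.4735 -0.0018  0.0462] xt [-0.9065  0.4221 -0.0027] yt [0.4221 0.9065 0.002 ] yang 1.1349941587772197
```

Run:
```python
import numpy as np
a=1.135
for i in range(6):
    w=np.array([.012,.0355]); y=np.array([np.cos(a),np.sin(a)]);x=np.array([-y[1],y[0]])
    print(round(w@x,3),round(w@y,3)); a+=.157
```

```text
0.004 0.037
-0.002 0.037
-0.008 0.037
-0.013 0.035
-0.019 0.033
-0.023 0.029
```

Call:
{"op": "carry_out", "data": {
  "moves": [
    {"jaw": 0.05,"dx": 0,"dy": 0,"dz": -0.015,"yaw": 0},
    {"jaw": 0.05,"dx": 0,"dy": 0,"dz": -0.03,"yaw": 0},
    {"jaw": 0.05,"dx": 0,"dy": 0,"dz": 0,"yaw": 0}
  ]
}}

```text
t: 4.1
tool_pos: [0.4738, -0.0026, 0.0923]
orientation: [0.678, 3.063, 0.0]
force: [-0.2, 0.2, -3.2]
opening: 0.0637
gripper_force: 25.0
```

Call:
{"op": "carry_out", "data": {
  "moves": [
    {"jaw": 0.05,"dx": 0.004,"dy": 0.037,"dz": 0,"yaw": -0.157},
    {"jaw": 0.05,"dx": -0.002,"dy": 0.037,"dz": 0,"yaw": -0.157},
    {"jaw": 0.05,"dx": -0.008,"dy": 0.037,"dz": 0,"yaw": -0.157},
    {"jaw": 0.05,"dx": -0.013,"dy": 0.035,"dz": 0,"yaw": -0.157},
    {"jaw": 0.05,"dx": -0.019,"dy": 0.033,"dz": 0,"yaw": -0.157},
    {"jaw": 0.05,"dx": -0.023,"dy": 0.029,"dz": 0,"yaw": -0.157},
    {"jaw": 0.05,"dx": 0,"dy": 0,"dz": 0,"yaw": 0},
    {"jaw": 0.05,"dx": 0,"dy": 0,"dz": 0,"yaw": 0}
  ]
}}

```text
t: 5.1
tool_pos: [0.5432, 0.2097, 0.0882]
orientation: [0.784, -3.04, 0.001]
force: [-0.5, -0.8, -3.5]
opening: 0.064
gripper_force: 25.0
```

```bash
python3 st.py
python3 - <<'E'
from h import *
a=read_camera("top")[110:230,200:360,::-1];b=read_camera("scene")[110:230,220:380,::-1]
a=cv2.resize(a,None,fx=5,fy=5,interpolation=2)
b=cv2.resize(b,None,fx=5,fy=5,interpolation=2)
cv2.imwrite("pics/d.png",a);cv2.imwrite("pics/e.png",b)
E
```

```text
5.1 [ 0.2808  0.1839  1.6731 -0.0006  1.2871 -1.7948] [  0.9014 -57.3302 -48.3476   0.0803  -0.0067  -0.0646] F [-0.5099 -0.7688 -3.5447]
[0.5432 0.2097 0.0882] xt [-0.8752 -0.4838  0.0025] yt [-0.4838  0.8752  0.    ] yang 2.075777494934995
```

View pics/d.png

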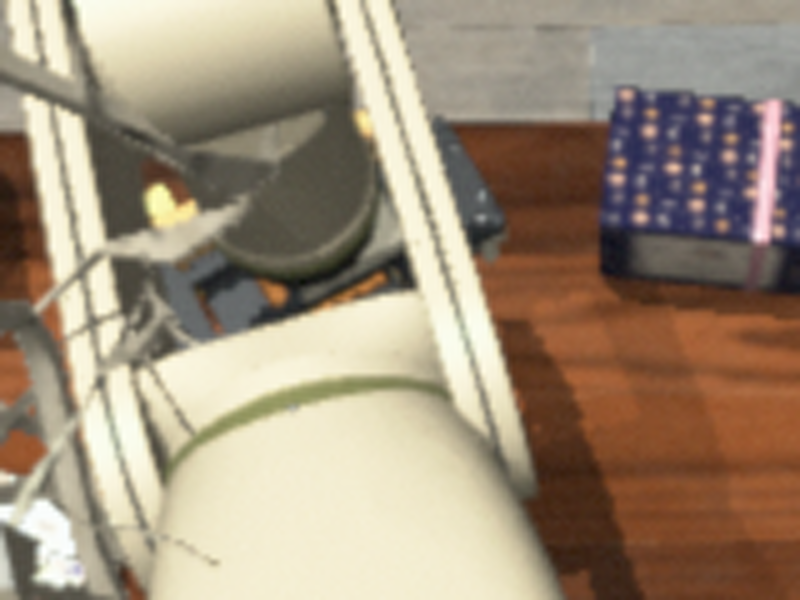

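View pics/e.png

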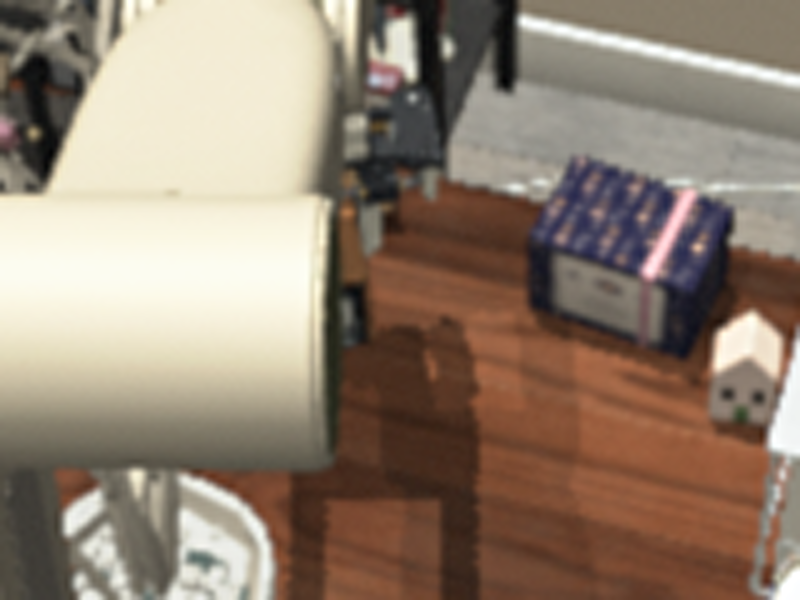

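Both views are blocked by the arm, which holds the speaker about 4 cm in front of the board. The gift box and house haven't moved. I'll lower it and find the table and the board by force.

Call:
{"op": "carry_out", "data": {
  "moves": [
    {"jaw": 0.05,"dx": 0,"dy": 0,"dz": 0.018,"yaw": 0},
    {"jaw": 0.05,"dx": 0,"dy": 0,"dz": 0.018,"yaw": 0},
    {"jaw": 0.05,"dx": 0,"dy": 0,"dz": 0.003,"yaw": 0},
    {"jaw": 0.05,"dx": 0,"dy": 0,"dz": 0,"yaw": 0}
  ]
}}

```text
t: 5.7
tool_pos: [0.5437, 0.2102, 0.0498]
orientation: [0.786, -3.04, 0.0]
force: [-0.3, 0.6, -2.9]
opening: 0.0636
gripper_force: 25.0
```

Call:
{"op": "carry_out", "data": {
  "moves": [
    {"jaw": 0.05,"dx": 0,"dy": 0,"dz": 0.0015,"yaw": 0},
    {"jaw": 0.05,"dx": 0,"dy": 0,"dz": 0.001,"yaw": 0},
    {"jaw": 0.05,"dx": 0,"dy": 0,"dz": 0,"yaw": 0}
  ]
}}

```text
t: 6.08
tool_pos: [0.5444, 0.2105, 0.0484]
orientation: [-0.787, 3.041, 0.0]
force: [-0.4, -0.3, -3.7]
opening: 0.0637
gripper_force: 25.0
```

Call:
{"op": "carry_out", "data": {
  "moves": [
    {"jaw": 0.05,"dx": 0,"dy": 0,"dz": 0.001,"yaw": 0},
    {"jaw": 0.05,"dx": 0,"dy": 0,"dz": 0.001,"yaw": 0},
    {"jaw": 0.05,"dx": 0,"dy": 0,"dz": 0,"yaw": 0}
  ]
}}

```text
t: 6.45
tool_pos: [0.5444, 0.2105, 0.0464]
orientation: [-0.787, 3.041, 0.0]
force: [-1.1, -0.7, -1.6]
opening: 0.0636
gripper_force: 25.0
```

Nearly down: the table is taking part of the weight. Next, slide toward the board in small steps.

Call:
{"op": "carry_out", "data": {
  "moves": [
    {"jaw": 0.05,"dx": -0.01,"dy": 0,"dz": 0.0005,"yaw": 0},
    {"jaw": 0.05,"dx": -0.01,"dy": 0,"dz": 0,"yaw": 0},
    {"jaw": 0.05,"dx": -0.008,"dy": 0,"dz": 0,"yaw": 0},
    {"jaw": 0.05,"dx": -0.004,"dy": 0,"dz": 0,"yaw": 0},
    {"jaw": 0.05,"dx": 0,"dy": 0,"dz": 0,"yaw": 0}
  ]
}}

```text
t: 7.08
tool_pos: [0.5727, 0.226, 0.0463]
orientation: [-0.787, 3.041, -0.0]
force: [-4.1, -1.8, 4.1]
opening: 0.0637
gripper_force: 25.0
```

Call:
{"op": "carry_out", "data": {
  "moves": [
    {"jaw": 0.05,"dx": -0.003,"dy": 0,"dz": 0,"yaw": 0},
    {"jaw": 0.05,"dx": -0.002,"dy": 0,"dz": 0,"yaw": 0},
    {"jaw": 0.05,"dx": 0,"dy": 0,"dz": 0,"yaw": 0}
  ]
}}

```text
t: 7.45
tool_pos: [0.5764, 0.228, 0.0463]
orientation: [0.787, -3.041, 0.001]
force: [-6.0, -4.7, 7.3]
opening: 0.0641
gripper_force: 25.0
```

Call:
{"op": "carry_out", "data": {
  "moves": [
    {"jaw": 0.05,"dx": -0.002,"dy": 0,"dz": 0,"yaw": 0},
    {"jaw": 0.05,"dx": 0,"dy": 0,"dz": 0,"yaw": 0}
  ]
}}

```text
t: 7.7
tool_pos: [0.5767, 0.2281, 0.0462]
orientation: [0.786, -3.037, 0.002]
force: [-14.5, -7.8, 13.2]
opening: 0.0641
gripper_force: 25.0
```

Call:
{"op": "carry_out", "data": {
  "moves": [
    {"jaw": 0.05,"dx": -0.001,"dy": 0,"dz": 0,"yaw": 0},
    {"jaw": 0.05,"dx": 0,"dy": 0,"dz": 0,"yaw": 0}
  ]
}}

```text
t: 7.95
tool_pos: [0.5769, 0.2282, 0.0462]
orientation: [0.785, -3.036, 0.003]
force: [-17.5, -10.8, 17.7]
opening: 0.064
gripper_force: 25.0
```

```bash
python3 st.py; python3 -c "
from plant import *
print(read_state()['wrist_torque'])"
```

```text
7.95 [ 0.2949  0.3307  1.5821 -0.0015  1.2348 -1.7817] [  1.9797 -55.9255 -48.1947   1.5499  -6.8418   0.1683] F [-17.4539 -10.7573  17.6601]
[0.5769 0.2282 0.0462] xt [-0.8745 -0.4849  0.0061] yt [-0.4849  0.8745 -0.0002] yang 2.077097993532117
[-1.45858013  2.70848274  0.19449481]
```

Call:
{"op": "carry_out", "data": {
  "moves": [
    {"jaw": 0.05,"dx": 0.001,"dy": 0,"dz": -0.0005,"yaw": 0},
    {"jaw": 0.05,"dx": 0,"dy": 0,"dz": 0,"yaw": 0}
  ],
  "grip_force": 5
}}

```text
t: 8.2
tool_pos: [0.5774, 0.2285, 0.0458]
orientation: [0.786, -3.039, 0.001]
force: [-5.6, -5.4, 3.4]
opening: 0.0638
gripper_force: 5.0
```

```bash
python3 st.py; python3 -c "
from plant import *
print(read_state()['wrist_torque'])"
```

```text
8.2 [ 0.2947  0.3291  1.5846 -0.0007  1.2301 -1.7818] [  1.3376 -61.3288 -47.1379   0.8706  -2.3143   0.0163] F [-5.5592 -5.3956  3.415 ]
[0.5774 0.2285 0.0458] xt [-0.8747 -0.4847  0.0023] yt [-0.4847  0.8747 -0.0002] yang 2.0768325659856943
[-0.66447806  0.96247968  0.04269041]
```

Call:
{"op": "carry_out", "data": {
  "moves": [
    {"jaw": 0.075,"dx": 0,"dy": 0,"dz": 0,"yaw": 0},
    {"jaw": 0.09,"dx": 0,"dy": 0,"dz": 0,"yaw": 0},
    {"jaw": 0.09,"dx": 0,"dy": 0,"dz": 0,"yaw": 0},
    {"jaw": 0.09,"dx": 0,"dy": 0,"dz": 0,"yaw": 0}
  ]
}}

```text
t: 8.7
tool_pos: [0.5785, 0.2295, 0.0462]
orientation: [-0.787, 3.041, 0.0]
force: [0.3, -0.0, -0.7]
opening: 0.0898
gripper_force: 0.0
```

Call:
{"op": "carry_out", "data": {
  "moves": [
    {"jaw": 0.09,"dx": 0,"dy": 0,"dz": -0.03,"yaw": 0},
    {"jaw": 0.09,"dx": 0,"dy": 0,"dz": -0.05,"yaw": 0},
    {"jaw": 0.09,"dx": 0,"dy": 0,"dz": -0.05,"yaw": 0},
    {"jaw": 0.09,"dx": 0.05,"dy": -0.03,"dz": 0,"yaw": 0},
    {"jaw": 0.02,"dx": 0.05,"dy": -0.05,"dz": 0,"yaw": 0},
    {"jaw": 0,"dx": 0.02,"dy": -0.06,"dz": 0,"yaw": 0},
    {"jaw": 0,"dx": 0,"dy": -0.06,"dz": 0,"yaw": 0},
    {"jaw": 0,"dx": 0,"dy": 0,"dz": 0,"yaw": 0}
  ]
}}

```text
t: 9.7
tool_pos: [0.5736, 0.001, 0.1763]
orientation: [-0.779, 3.043, -0.002]
force: [-0.1, 0.2, -0.2]
opening: 0.0542
gripper_force: 0.0
```

```bash
python3 st.py
python3 - <<'E'
from h import *
a=read_camera("top")[110:230,200:360,::-1];b=read_camera("scene")[110:230,220:380,::-1]
cv2.imwrite("pics/f.png",np.vstack([cv2.resize(i,(800,600),interpolation=2)[:300] if 0 else cv2.resize(i,(400,300),interpolation=2) for i in(a,b)]) if 0 else np.hstack([cv2.resize(i,(400,300),interpolation=2) for i in(a,b)]))
E
```

```text
9.7 [-0.087   0.0816  1.6181 -0.0009  1.4409 -2.1591] [ -2.3989 -52.1215 -49.1277  -0.639   -0.2592  -0.8057] F [-0.066   0.2347 -0.1886]
[0.5736 0.001  0.1763] xt [-0.8769 -0.4807 -0.0003] yt [-0.4807  0.8769 -0.0013] yang 2.072264541398606
```

View pics/f.png

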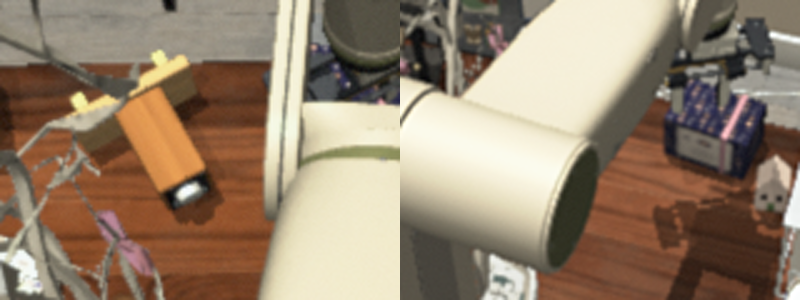

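The top half shows the speaker standing against the board, its switch facing away at about (188,192) in the crop. I'll measure its pose from that.

Run:
```python
from h import *
np.set_printoptions(precision=4,suppress=True)
im=read_camera("top")[:,:,::-1].copy();cv2.imwrite("pics/top_raw.png",im)
hsv=cv2.cvtColor(im,cv2.COLOR_BGR2HSV)
m=cv2.inRange(hsv,(8,150,150),(20,255,255));m[:130]=0;m[200:]=0;m[:,:235]=0;m[:,310:]=0
c=max(cv2.findContours(m,0,1)[0],key=cv2.contourArea);print(cv2.contourArea(c),cv2.boundingRect(c))
P=np.array([onz("top",u,v,.085)[:2] for u,v in c[:,0]])*1000
r=cv2.minAreaRect(P.astype(np.float32));print(r);print(cv2.boxPoints(r))
# bright switch blob
w=cv2.inRange(hsv,(0,0,190),(180,40,255));w[:170]=0;w[200:]=0;w[:,:260]=0;w[:,:262]=0;w[:,295:]=0
c=max(cv2.findContours(w,0,1)[0],key=cv2.contourArea);q=cv2.minEnclosingCircle(c)[0];print(q,onz("top",*q,.065))
x=np.array([.875,.484]);
print(proj("top",[*(np.array([.578,.229])-.075*x),.058]))
cr=np.vstack([im[130:210,240:300]]);cv2.imwrite("pics/g.png",cv2.resize(cr,(450,600),interpolation=2))
```

```text
753.0 (247, 145, 35, 42)
((575.7509765625, 227.80889892578125), (118.015625, 62.57982635498047), 28.82758331298828)
[[508.9685 226.7691]
 [539.1429 171.9445]
 [642.5334 228.8487]
 [612.359  283.6733]]
(274.5, 186.0) [0.5169 0.1966 0.065 ]
[276.104  188.1383]
```

View pics/g.png

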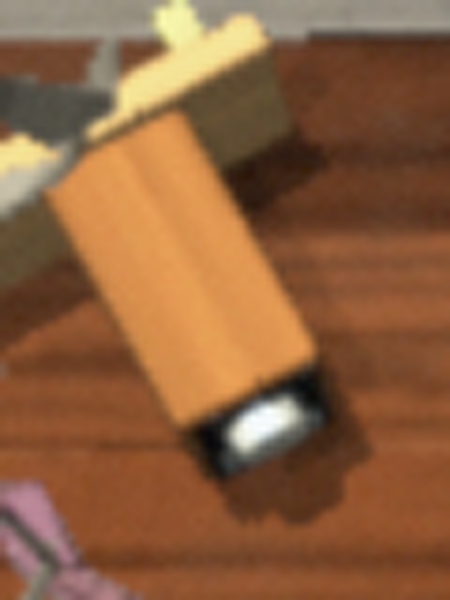

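The speaker is flush with the board, with a thin uniform line between them. Its yaw is 0.503 rad and its centre (0.576, 0.228), matching the board. Before approaching the switch I'll check the low branch nearby.

Run:
```python
from h import *
for p in[(242,197),(259,217),(250,206)]:
    for q in[(260,127),(246,183),(192,149),(203,97),(258,122)]: print(p,q,two(p,q))
```

```text
(242, 197) (260, 127) (array([0.38052553, 0.20266905, 0.44844457]), np.float64(0.007718947363543379))
(242, 197) (246, 183) (array([ 0.5089748 ,  0.33721655, -0.05382027]), np.float64(0.044305490159024005))
(242, 197) (192, 149) (array([0.32228861, 0.28843379, 0.42974493]), np.float64(0.1994494125220428))
(242, 197) (203, 97) (array([0.2799782 , 0.21346145, 0.67812171]), np.float64(0.1357945873000841))
(242, 197) (258, 122) (array([0.37048468, 0.19822785, 0.48158751]), np.float64(0.0017904681437796307))
(259, 217) (260, 127) (array([0.32457954, 0.1656606 , 0.51915475]), np.float64(0.0074916089954916295))
(259, 217) (246, 183) (array([0.39609233, 0.25722411, 0.13091754]), np.float64(0.06416770135574118))
(259, 217) (192, 149) (array([0.26415927, 0.24124401, 0.51387654]), np.float64(0.2007256059713296))
(259, 217) (203, 97) (array([0.24362598, 0.18594075, 0.72224315]), np.float64(0.13956921817755458))
(259, 217) (258, 122) (array([0.31747215, 0.16304946, 0.54760875]), np.float64(0.012332729355131028))
(250, 206) (260, 127) (array([0.35359063, 0.18455669, 0.4824263 ]), np.float64(0.00016295095566981225))
(250, 206) (246, 183) (array([0.45259657, 0.29676919, 0.03858773]), np.float64(0.05507680746494808))
(250, 206) (192, 149) (array([0.29336999, 0.26466363, 0.47205629]), np.float64(0.2005441978754231))
(250, 206) (203, 97) (array([0.26217891, 0.19980326, 0.69993067]), np.float64(0.13793185300347413))
(250, 206) (258, 122) (array([0.34496135, 0.1810123 , 0.51333436]), np.float64(0.00553041794418826))
```

Call:
{"op": "carry_out", "data": {
  "moves": [
    {"jaw": 0,"dx": 0.005,"dy": 0.04,"dz": 0,"yaw": 0},
    {"jaw": 0,"dx": 0.005,"dy": 0.04,"dz": 0,"yaw": 0},
    {"jaw": 0,"dx": 0,"dy": 0.03,"dz": 0,"yaw": 0},
    {"jaw": 0,"dx": 0,"dy": 0,"dz": 0,"yaw": 0}
  ]
}}

```text
t: 10.35
tool_pos: [0.509, 0.0992, 0.1762]
orientation: [-0.794, 3.04, 0.001]
force: [0.2, -0.6, -0.1]
opening: 0.003
gripper_force: 0.0
```

Call:
{"op": "carry_out", "data": {
  "moves": [
    {"jaw": 0,"dx": 0,"dy": 0.04,"dz": 0,"yaw": 0},
    {"jaw": 0,"dx": 0,"dy": 0.04,"dz": 0,"yaw": 0},
    {"jaw": 0,"dx": 0,"dy": 0,"dz": 0.05,"yaw": 0},
    {"jaw": 0,"dx": 0,"dy": 0,"dz": 0.05,"yaw": 0},
    {"jaw": 0,"dx": 0,"dy": 0,"dz": 0.03,"yaw": 0},
    {"jaw": 0,"dx": 0,"dy": 0,"dz": 0,"yaw": 0}
  ]
}}

```text
t: 11.1
tool_pos: [0.4691, 0.1658, 0.0435]
orientation: [0.787, -3.036, 0.0]
force: [-0.7, 0.9, 0.5]
opening: 0.0002
gripper_force: 0.0
```

```bash
python3 st.py
python3 - <<'E'
from h import *
s=read_state();x=np.array([.8765,.4814]);y=np.array([-.4814,.8765]);d=np.array([.576,.228])-s['tool_pos'][:2]
print(d@x-.075,d@y)
E
```

```text
11.1 [ 0.2368  0.0215  1.9368 -0.0002  1.189  -1.8411] [ -0.0059 -43.3334 -42.5377  -0.0367  -0.6252  -0.0047] F [-0.7086  0.9216  0.5486]
[0.4691 0.1658 0.0435] xt [-0.8741 -0.4857  0.0055] yt [-0.4857  0.8741  0.0014] yang 2.0779166938286395
0.048659891744227704 0.003051053709325832
```

Call:
{"op": "carry_out", "data": {
  "moves": [
    {"jaw": 0,"dx": -0.015,"dy": 0.003,"dz": -0.002,"yaw": 0},
    {"jaw": 0,"dx": -0.015,"dy": 0,"dz": 0,"yaw": 0},
    {"jaw": 0,"dx": -0.004,"dy": 0,"dz": 0,"yaw": 0},
    {"jaw": 0,"dx": 0,"dy": 0,"dz": 0,"yaw": 0}
  ]
}}

```text
t: 11.6
tool_pos: [0.5005, 0.1855, 0.0492]
orientation: [-0.787, 3.04, -0.0]
force: [-0.6, -0.7, 0.4]
opening: 0.0007
gripper_force: 0.0
```

Call:
{"op": "carry_out", "data": {
  "moves": [
    {"jaw": 0,"dx": -0.003,"dy": 0,"dz": 0,"yaw": 0},
    {"jaw": 0,"dx": -0.003,"dy": 0,"dz": 0,"yaw": 0},
    {"jaw": 0,"dx": 0,"dy": 0,"dz": 0,"yaw": 0}
  ]
}}

```text
t: 11.98
tool_pos: [0.5051, 0.1882, 0.0481]
orientation: [0.787, -3.041, 0.0]
force: [-0.5, -1.1, 1.3]
opening: 0.0005
gripper_force: 0.3
```

Call:
{"op": "carry_out", "data": {
  "moves": [
    {"jaw": 0,"dx": -0.002,"dy": 0,"dz": 0,"yaw": 0},
    {"jaw": 0,"dx": -0.002,"dy": 0,"dz": 0,"yaw": 0},
    {"jaw": 0,"dx": 0,"dy": 0,"dz": 0,"yaw": 0}
  ]
}}

```text
t: 12.35
tool_pos: [0.5074, 0.1895, 0.048]
orientation: [0.786, -3.039, 0.001]
force: [-6.7, -4.0, 7.2]
opening: 0.0009
gripper_force: 4.0
```

Call:
{"op": "carry_out", "data": {
  "moves": [
    {"jaw": 0,"dx": -0.002,"dy": 0,"dz": 0,"yaw": 0},
    {"jaw": 0,"dx": -0.002,"dy": 0,"dz": 0,"yaw": 0},
    {"jaw": 0,"dx": 0,"dy": 0,"dz": 0,"yaw": 0}
  ]
}}

```text
t: 12.72
tool_pos: [0.5109, 0.1914, 0.048]
orientation: [0.786, -3.038, 0.001]
force: [-7.0, -4.3, 6.4]
opening: 0.0004
gripper_force: 4.0
```

Call:
{"op": "carry_out", "data": {
  "moves": [
    {"jaw": 0,"dx": -0.002,"dy": 0,"dz": 0,"yaw": 0},
    {"jaw": 0,"dx": 0,"dy": 0,"dz": 0,"yaw": 0}
  ]
}}

```text
t: 12.98
tool_pos: [0.5126, 0.1924, 0.0479]
orientation: [0.786, -3.038, 0.001]
force: [-7.0, -3.3, 5.6]
opening: 0.0007
gripper_force: 4.1
```

Call:
{"op": "carry_out", "data": {
  "moves": [
    {"jaw": 0,"dx": -0.002,"dy": 0,"dz": 0,"yaw": 0},
    {"jaw": 0,"dx": -0.002,"dy": 0,"dz": 0,"yaw": 0},
    {"jaw": 0,"dx": 0,"dy": 0,"dz": 0,"yaw": 0}
  ]
}}

```text
t: 13.35
tool_pos: [0.5138, 0.1931, 0.0478]
orientation: [0.785, -3.033, 0.003]
force: [-20.7, -11.5, 18.2]
opening: 0.001
gripper_force: 11.4
```

Call:
{"op": "carry_out", "data": {
  "moves": [
    {"jaw": 0,"dx": -0.001,"dy": 0,"dz": 0,"yaw": 0},
    {"jaw": 0,"dx": 0,"dy": 0,"dz": 0,"yaw": 0}
  ]
}}

```text
t: 13.6
tool_pos: [0.5138, 0.193, 0.0478]
orientation: [0.784, -3.031, 0.003]
force: [-23.8, -14.1, 24.0]
opening: 0.0006
gripper_force: 14.1
```

The push stopped at about 27 N after roughly 10 mm of travel, so the switch is fully in. Backing away now.

Call:
{"op": "carry_out", "data": {
  "moves": [
    {"jaw": 0,"dx": 0.004,"dy": 0,"dz": 0,"yaw": 0},
    {"jaw": 0,"dx": 0.01,"dy": 0,"dz": 0,"yaw": 0},
    {"jaw": 0,"dx": 0.03,"dy": 0,"dz": 0,"yaw": 0},
    {"jaw": 0,"dx": 0.01,"dy": 0,"dz": -0.05,"yaw": 0},
    {"jaw": 0,"dx": 0,"dy": -0.04,"dz": -0.05,"yaw": 0},
    {"jaw": 0,"dx": 0,"dy": -0.06,"dz": -0.03,"yaw": 0},
    {"jaw": 0,"dx": -0.02,"dy": -0.06,"dz": 0,"yaw": 0},
    {"jaw": 0,"dx": -0.02,"dy": -0.03,"dz": 0,"yaw": 0}
  ]
}}

```text
t: 14.6
tool_pos: [0.5969, 0.0248, 0.1758]
orientation: [-0.783, 3.04, -0.002]
force: [0.3, 1.3, 0.4]
opening: 0.0008
gripper_force: 0.0
```

Run:
```python
from h import *
im=read_camera("top")[:,:,::-1].copy()
hsv=cv2.cvtColor(im,cv2.COLOR_BGR2HSV)
m=cv2.inRange(hsv,(8,150,150),(20,255,255));m[:130]=0;m[200:]=0;m[:,:235]=0;m[:,310:]=0
c=max(cv2.findContours(m,0,1)[0],key=cv2.contourArea)
P=np.array([onz("top",u,v,.085)[:2] for u,v in c[:,0]])*1000
print(cv2.minAreaRect(P.astype(np.float32)))
a=cv2.resize(im[130:210,240:300],(390,520),interpolation=2);b=cv2.resize(cv2.imread("pics/top_raw.png")[130:210,240:300],(390,520),interpolation=2)
cv2.imwrite("pics/k.png",np.hstack([b,a]))
```

```text
((575.7509765625, 227.80892944335938), (118.01563262939453, 62.579830169677734), 28.82758331298828)
```

View pics/k.png

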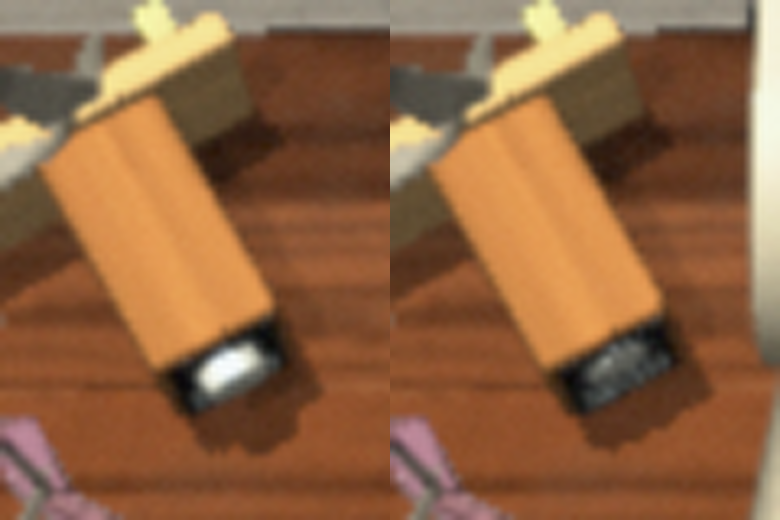

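Before (left) and after (right): the speaker hasn't moved and is still flush against the board. The switch at about (612,360) is now almost level with the front, and the gripper is clear. Handing in.

```bash
python3 -c "
from plant import *
print(close_job())"
```

```text
the job is handed in; nothing more can be done
None
```

The speaker is standing flush against the back stop with its switch pressed in, and the job was handed in at about 15 s with the gripper clear; I didn't re-measure the other objects, but no move showed an unexpected contact force.

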